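Hold the retort clamp level on the stand, over the beaker

ROBOT

A 6-joint arm with a two-finger parallel gripper is mounted at the origin on the work surface. World frame = base frame: x ahead of the robot, y to its left, z up, the work surface at z = 0. Lengths are in m, angles in degrees, forces in N, time in s.
With the tool pointing down it reaches from about 0.4 to 0.825 m from the base axis. Payload 7 kg.
Tool frame: the origin (TCP) lies on the front face of the gripper's body, between the roots of the fingers; the fingertips stand 66 mm ahead of it and the grasp point (between the pads) lies 47 mm ahead of it; z points along the fingers, y is the line along which they close (so a half turn about z gives the same grasp; the last joint's range is limited). The gripper opens to 88 mm and grips with 3 to 60 N. Pads are 19 mm wide; open, the fingers measure 130 mm over their backs; the gripper's body (78 mm by 193 mm) begins 47 mm behind the grasp point.
Start: joints at [82.97, 20.546, 0.682, 0, -70.136, -16.507], TCP at [0.27, 0.619, 0.292] pointing down, gripper open.
Joint ranges: [-176.03, 176.03], [-82.01, 121.73], [-58.28, 71.71], [-173.87, 95.51], [-174.79, -0.11], [-173.66, 173.66]. Speed limits (degrees/s): [136.94, 136.94, 172.46, 180, 180, 180].

INTERFACE

Orientations are given as [roll, pitch, yaw] about the fixed x, y, z axes, in that order (R = Rz(yaw) Ry(pitch) Rx(roll)).
In Python, from plant import ctrl gives the robot as it stands.
- The arm moves only by the tool send_rows, never from a script. Its argument "deltas" is a list of rows, each a list of 2 entries, a list of its own where there are three numbers: the shift along the tool's x, y, z each as a share of 800 mm, from -1 to 1, then the turn about the tool's z as a share of 90 degrees, from -1 to 1. A call has exactly 5 rows; each row is the pose to reach, as a shift and turn from the pose commanded when the call began, along the tool's axes at that moment; what a row does not reach only later rows make up. A row lasts 1/12 s, in which the tool goes at most 41.7 mm and 7.16 degrees, less where a joint would pass 70% of its speed; a pose out of reach is approached as far as the arm can. A call with a number of a shift or a turn outside -1 to 1 is refused whole. A call with a gripper value outside its range is refused whole. "gripper" is the opening, from 0 (shut) to 1 (fully open), set as the call begins (left out, the last holds). The fingers move at their own pace and stop on an object; the grip force is fixed at half the most. Time passes only in rows, so rows that repeat a pose let the fingers close, or fill a call up. It gives the time, the measured TCP pose, the force, the opening and the grip force at its end, in the units of the state.
- ctrl.get_obs(): the state, without advancing time (a new reading comes with each control period).
- ctrl.snapshot(name): name is "scene" or "top"; returns a dict with "color" (384x512x3 uint8, red, green, blue), "vertical_fov" (degrees; the focal length in pixels is half the picture's height over the tangent of half this angle, whatever the lens; pixels are square), "cx", "cy" (the principal point, pixels), "rvec" (rotation vector, rad) and "tvec" (3), from world to camera coordinates, as OpenCV has them. Camera axes: x right, y down, z forward; pixel columns grow to the right and rows downward; lengths in m; the calibration is good to about 2 mm. A picture is of the moment at which its call begins. There is no depth.
- ctrl.close_job(): hands the job in; it is judged then, once.
Trained networks look in a picture, given as the dict that the camera call returned (one of the last four; its "shot" number tells which), for a name from the list of things; names that differ only in an ending like _2 or _b are one class to them, and where a whole thing is asked for, a point or a joint stands for the part that bears it (a point fixed in the world has none). Each returns a list of dicts, best first, with "conf" (0 to 1); they miss things now and then, are a little off and sometimes report something else, mostly with a low value. They report only what shows in the picture. A call takes as long as a camera call. They do not tell look-alikes from the thing itself.
- ctrl.boxes_of(picture, thing): "xy" ([column, row] as shares, 0 to 1, of the picture: columns of its width, rows of its height, amid what is visible of it).
- ctrl.cut_out(picture, thing): "pixels" (384x512 bool, what is visible of it) and "xy" ([column, row] as shares, 0 to 1, of the picture: columns of its width, rows of its height, amid what is visible of it).
The state is a dict: "clock": time; "joint_pos": joint angles; "qvel": joint speeds; "tau": joint torques, N m; "tool_pos": TCP position; "orientation": TCP orientation; "force": force on the tool from outside, world axes, zero at the start; "moment": the same for the moment, N m; "opening": finger opening in m; "gripper_force": force on a finger pad.
Only numpy, scipy, OpenCV 4.12 (cv2) and the standard library are available. Lean on these libraries where they do the work, as an engineer would, in place of code of your own. Each camera call takes 0.05 s, during which the arm holds its last target. There are 200 camera calls.

TASK

Help me set up the clamp over the hotplate: pick up the loose clamp by its balance point on the bar, keep it level, and bring its open boss onto the upright rod of the black stand so that the rod stands fully in the boss's mouth and the jaws are above the middle of the beaker, about 5 cm over its rim. Finish while still holding it there, level and still, its weight carried by the gripper alone and not pressed against the rod, so that I can tighten the thumb screw. Do not disturb the beaker or the other things on the bench.

Things in the scene. Friction and masses are not known exactly. Their poses are not given: they have to be found in the camera images.
- clamp: loose lab clamp, 283 mm long, about 0.42 kg, lying flat: light grey boss with open mouth, round steel bar 10 mm thick, heavy dark jaws with blue wing screws. Origin on its underside below the balance point; x along the bar to the jaws, z up. Bar axis 16 mm above the underside; bar bare from x = -112 to +22 mm. Whole 32 mm high; boss 44 mm wide, black thumb screw to y = +49 mm; jaws 78 mm wide
- clamp_balance (a point): balance point of the clamp (its centre of mass, does not change), on the bar's axis, 22 mm from the jaws' collar and 138 mm from the mouth; axes as the clamp's
- clamp_mouth (a point): middle of the boss's mouth, at the bar's height, 138 mm behind the balance point: where the axis of the stand's rod should run. The mouth is a slot 20 mm wide between two cheeks, running right through up and down, open at the end away from the jaws: open from 19 mm behind this point to its floor 10 mm ahead (towards the bar)
- clamp_jaws (a point): middle between the prongs, at the bar's height, 94 mm ahead of the balance point and 232 mm from the mouth; prong undersides are 9 mm lower, wing screws 16 mm lower
- stand_rod (a point): point on the axis of the stand's upright bare steel rod, 220 mm above the bench. Rod 12 mm thick, top 462 mm above the bench, on a flat black base 125 x 205 mm, 14 mm high. It stands behind the hotplate, 210 to 250 mm from the beaker, and is fixed
- beaker_rim (a point): centre of the rim of the empty glass beaker (74 mm across the rim, 90 mm high, 0.12 kg) that stands loose on the hotplate; rim 185 mm above the bench; z up
- beaker: the same beaker; origin at the centre of its underside
- hotplate: white hotplate stirrer, fixed; origin on the bench below the axis of its round steel plate (140 mm across, top 95 mm high); body 170 mm wide (y), 80 mm high, from 165 mm before (-x, front panel) to 95 mm behind the origin
- small_beaker: bystander: empty glass beaker, 56 mm across, 60 mm high; origin under its centre
- flask: bystander: conical flask, 82 mm across, 122 mm high; origin under its centre
- cylinder: bystander: measuring cylinder, foot 72 mm, 235 mm high; origin under its centre
- powder_jar: bystander: small amber jar with a silver cap, 42 mm across, 75 mm high; origin under its centre
- bosshead: bystander: spare grey bosshead without bar, about 104 x 54 mm, 26 mm high; origin under its centre
- pipette: bystander: pipette with a blue rubber bulb, lying, 245 mm long, 34 mm high; origin on the bench near its middle, bulb to -x
- vial_rack: bystander: black rack with a clear top plate and silver-capped vials, 110 x 160 mm, 96 mm high, fixed; origin under its centre
Mind the look-alikes: they are no part of the job. Leave any blue or green look-alike of the beaker alone.

How it is judged (in metres and radians):
On the way:
1. the clamp is lifted clear of the bench, gripped at its balance point and level (contact force between the fingers and clamp above 2 N and x of the grasp point in the frame of clamp_balance between -0.018 and 0.018 m and distance between the grasp point and clamp_balance below 0.035 m and height (world z) of clamp above 0.06 m and angle between clamp's own z axis and vertical below 0.12 rad), for 0.2 s.
At the end, for the whole second after the job is handed in: Still gripped within 18 mm of the balance point, level within 4 degrees, at rest; rod axis within 10 mm of the mouth's middle, pressed under 5 N; jaws within 30 mm of the beaker's axis, 30 to 75 mm above its rim; clamp touches neither beaker nor hotplate; beaker upright (contact force between the fingers and clamp above 2 N and x of the grasp point in the frame of clamp_balance between -0.018 and 0.018 m and distance between the grasp point and clamp_balance below 0.035 m and angle between clamp's own z axis and vertical below 0.07 rad and horizontal distance between clamp_mouth and stand_rod below 0.01 m and horizontal distance between clamp_jaws and beaker_rim below 0.03 m and z of clamp_jaws in the frame of beaker_rim between 0.03 and 0.075 m and contact force between clamp and stand below 5 N and contact force between clamp and beaker below 0.3 N and contact force between clamp and hotplate below 0.3 N and linear speed of clamp below 0.02 m/s and angular speed of clamp below 0.15 rad/s and angle between beaker's own z axis and vertical below 0.05 rad); the arm keeps its last pose, push and grip.
It fails at once if the clamp is carried by another place than its balance point (more than 25 mm off), or tipped by more than 20 degrees (height (world z) of clamp above 0.06 m and (x of the grasp point in the frame of clamp_balance above 0.025 m or x of the grasp point in the frame of clamp_balance below -0.025 m or angle between clamp's own z axis and vertical above 0.35 rad)).
It fails at once if the beaker or another thing on the bench is shifted by more than 20 mm (distance of any of beaker, small_beaker, flask, cylinder, powder_jar, bosshead, pipette from where it was at the start of the episode above 0.02 m).
It also fails if it takes over 38 s, if anything falls off the work surface, if the arm or the gripper's body presses on something with over 40 N, if the wrist force passes 120 N, or if a joint passes its speed limit or range.

## Working session

There is one attempt and no reset: what is moved stays moved. The work goes in short steps, Python scripts to look and compute and a tool call to move; the robot and the scene stay as the last step left them, time stands still between calls to the robot, and variables do not carry over. Pictures are saved under pics/ and viewed, at most 10 in all, crops included, and the job is handed in when it is done.

Besides the shell and the picture viewer there is one more tool, called after ">>>" in YAML: its name, and indented under it one key for each argument. send_rows: Moves the arm, as the interface text tells. Shift numbers are shares of 800 mm and turn numbers shares of 90 degrees, none past 1 either way. Its arguments: {"type":"object","properties":{"deltas":{"type":"array","items":{"type":"array"}},"gripper":{"type":"number"}},"required":["deltas"]}

```bash
mkdir -p pics; cat > h.py <<'E'
import numpy as np, cv2
from plant import ctrl
def cam(p):
    H,W=p["color"].shape[:2]; f=H/2/np.tan(np.radians(p["vertical_fov"])/2)
    K=np.array([[f,0,p["cx"]],[0,f,p["cy"]],[0,0,1.]]); R=cv2.Rodrigues(np.array(p["rvec"],float))[0]
    return K,R,np.array(p["tvec"],float).ravel()
def ray(p,u,v):
    K,R,t=cam(p); d=R.T@np.linalg.inv(K)@np.array([u,v,1.]); return -R.T@t,d
def atz(p,u,v,z):
    o,d=ray(p,u,v); return o+d*(z-o[2])/d[2]
def proj(p,X):
    K,R,t=cam(p); return cv2.projectPoints(np.array(X,float).reshape(-1,3),cv2.Rodrigues(R)[0],t,K,None)[0].reshape(-1,2)
def tri(a,ua,b,ub):
    A=[];B=[]
    for p,u in((a,ua),(b,ub)):
        o,d=ray(p,*u); d=d/np.linalg.norm(d); M=np.eye(3)-np.outer(d,d); A.append(M);B.append(M@o)
    return np.linalg.lstsq(np.vstack(A),np.hstack(B),rcond=None)[0]
E
cat > a.py <<'E'
from h import *
np.set_printoptions(precision=3,suppress=True)
P={n:ctrl.snapshot(n) for n in("scene","top")}
for n,p in P.items():
    cv2.imwrite(f"pics/{n}0.png",cv2.resize(p["color"][:,:,::-1],(800,600),interpolation=cv2.INTER_CUBIC))
    print(n,"cam at",ray(p,0,0)[0], p["vertical_fov"])
    for t in["clamp","clamp_balance","clamp_mouth","clamp_jaws","stand_rod","beaker_rim","beaker","hotplate","small_beaker","flask","cylinder","powder_jar","bosshead","pipette","vial_rack"]:
        z={"clamp":.016,"clamp_balance":.016,"clamp_mouth":.016,"clamp_jaws":.016,"stand_rod":.22,"beaker_rim":.185,"beaker":.14}.get(t,.03)
        print(t,[(round(d["conf"],2),np.round(np.array(d["xy"])*[512,384],1).tolist(),atz(p,*(np.array(d["xy"])*[512,384]),z)[:2].round(3).tolist()) for d in ctrl.boxes_of(p,t)[:3]])
print(ctrl.get_obs())
E
python3 a.py
```

```text
scene cam at [1.715 0.31  0.855] 57.975285780399524
clamp [(0.63, [210.9, 199.3], [0.5, -0.257])]
clamp_balance []
clamp_mouth [(0.63, [216.3, 195.4], [0.461, -0.246])]
clamp_jaws [(0.59, [213.8, 197.0], [0.478, -0.252]), (0.55, [180.4, 173.3], [0.319, -0.503])]
stand_rod [(0.83, [334.6, 238.1], [0.879, 0.309]), (0.38, [213.0, 195.6], [0.771, -0.121])]
beaker_rim [(0.96, [268.9, 203.9], [0.708, 0.064]), (0.84, [359.9, 208.4], [0.636, 0.377]), (0.67, [318.1, 183.7], [0.506, 0.211])]
beaker [(0.81, [273.7, 210.2], [0.676, 0.076]), (0.62, [281.5, 190.1], [0.525, 0.07]), (0.56, [319.2, 188.0], [0.459, 0.214])]
hotplate [(0.6, [314.4, 206.9], [0.436, 0.202])]
small_beaker [(0.73, [163.5, 207.3], [0.642, -0.412])]
flask [(0.68, [198.9, 236.1], [0.775, -0.186])]
cylinder [(0.58, [146.6, 177.1], [0.431, -0.626])]
powder_jar []
bosshead [(0.43, [257.4, 191.8], [0.393, -0.07])]
pipette [(0.75, [228.8, 250.9], [0.82, -0.049]), (0.57, [320.7, 183.2], [0.217, 0.2]), (0.44, [199.8, 236.0], [0.774, -0.183])]
vial_rack [(0.82, [403.2, 225.6], [0.46, 0.566]), (0.33, [232.6, 250.5], [0.814, -0.037])]

[... 856 characters left out ...]
, [415.2, 201.9], [0.544, -0.562])]
powder_jar [(0.61, [401.3, 261.8], [0.334, -0.495]), (0.29, [366.8, 173.2], [0.653, -0.395])]
bosshead []
pipette [(0.55, [262.1, 134.3], [0.806, -0.02])]
vial_rack [(0.72, [98.2, 229.2], [0.47, 0.562])]
{'clock': 1.6, 'joint_pos': array([ 82.97 ,  20.545,   0.682,   0.002, -70.135, -16.507]), 'qvel': array([ 0.026,  0.055, -0.024, -0.045,  0.116, -0.119]), 'tau': array([ -0.001, -58.238,  29.33 ,   7.003,   0.013,  -0.   ]), 'tool_pos': array([0.27 , 0.619, 0.292]), 'orientation': array([-179.998,   -0.001,  -23.536]), 'force': array([-0.508,  0.297,  0.017]), 'moment': array([-0.001, -0.01 , -0.012]), 'gripper_force': 0.0, 'opening': 0.08797261006466998}
```

View both.

View pics/top0.png

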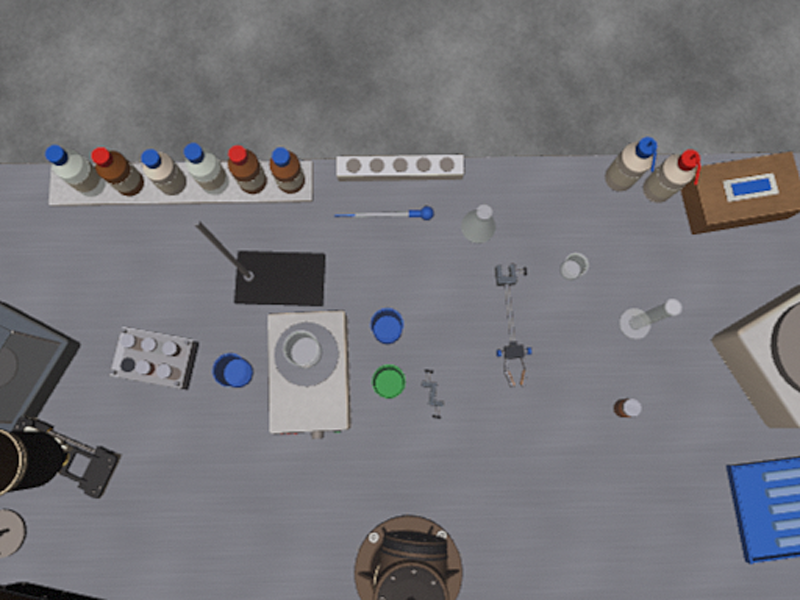

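View pics/scene0.png

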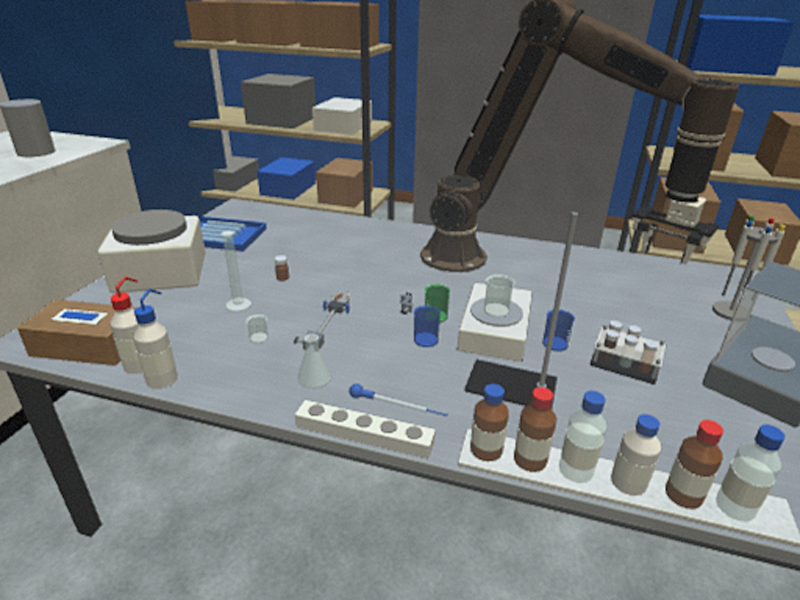

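The top view shows the clamp with its boss at about (508,273) and its jaws at (514,370), pointing towards the robot. The rod's foot is at (249,276), its top at (198,224), and the beaker is on the hotplate at about (302,347). The scene view confirms this: rod foot about (542,390), top (574,214). Next come close-ups.

```bash
cat > b.py <<'E'
from h import *
import pickle
P={n:ctrl.snapshot(n) for n in("scene","top")}
pickle.dump(P,open("P.pkl","wb"))
def crop(n,x,y,w,h,s): return cv2.resize(P[n]["color"][y:y+h,x:x+w,::-1],(w*s,h*s),interpolation=cv2.INTER_CUBIC)
a=crop("top",290,160,80,100,6)      # 480x600 clamp
c=crop("top",120,135,80,100,3); d=crop("scene",310,130,80,100,3)
cv2.imwrite("pics/crop1.png",np.hstack([a,np.vstack([c,d])]))
m=ctrl.cut_out(P["top"],"clamp")
for q in m[:2]:
    v,u=np.nonzero(q["pixels"]); print(q["conf"],len(u),u.min(),u.max(),v.min(),v.max())
for n in("top","scene"):
  for q in ctrl.cut_out(P[n],"stand_rod")[:2]:
    v,u=np.nonzero(q["pixels"]); print(n,q["conf"],len(u),u.min(),u.max(),v.min(),v.max())
E
python3 b.py
```

```text
0.76 648 317 340 169 246
top 0.66 2060 124 208 140 195
scene 0.72 1249 298 369 136 258
```

View pics/crop1.png

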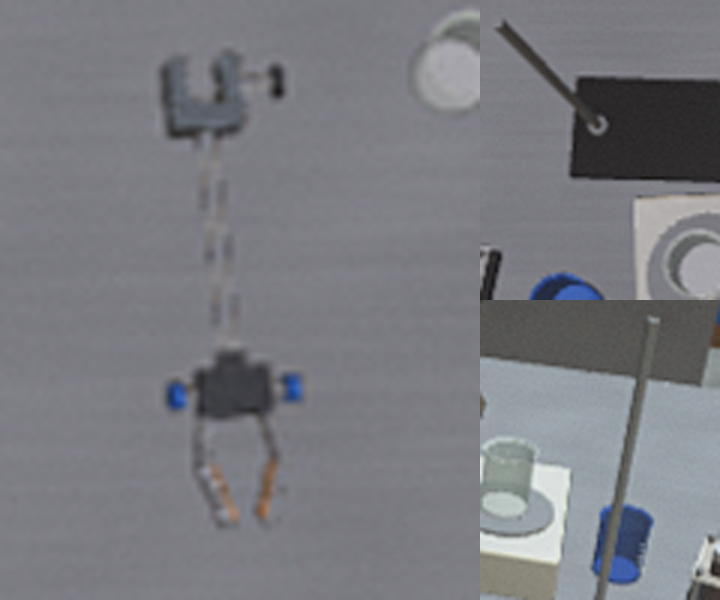

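```bash
cat > c.py <<'E'
from h import *
import pickle
from scipy.optimize import least_squares
np.set_printoptions(precision=4,suppress=True)
P=pickle.load(open("P.pkl","rb")); T,S=P["top"],P["scene"]
C=lambda x,y:(290+x/6,160+y/6)
m=atz(T,*C(202,87),.03); c=atz(T,*C(230,348),.02); b0=atz(T,*C(208,136),.02); j=atz(T,*C(245,481),.016)
print("mouth",m,"collar",c,"barend",b0,"jaws",j)
print("len",np.linalg.norm((m-c)[:2]),np.linalg.norm((b0-c)[:2]),np.linalg.norm((m-j)[:2]))
d=(j-m)[:2]; print("yaw",np.degrees(np.arctan2(d[1],d[0])))
print("rod base top-view",atz(T,159,176.7,.014),"top",atz(T,127,143.3,.462),"scene",atz(S,346.9,249.6,.014),atz(S,367.7,136.7,.462))
# rod line points: dark-rod ridge, refine centre on rows (scene) / perpendicular (top)
def prof(p,z,xy,n,L=7):
    u=proj(p,[*xy,z])[0]; s=np.linspace(-L,L,57); g=cv2.cvtColor(p["color"],cv2.COLOR_RGB2GRAY).astype(np.float32)
    v=cv2.remap(g,(u[0]+s*n[0]).astype(np.float32)[None],(u[1]+s*n[1]).astype(np.float32)[None],cv2.INTER_LINEAR)[0]
    w=np.clip(np.median(v)-v-12,0,None); 
    return (w@s/w.sum() if w.sum()>0 else np.nan), u
xy=atz(T,127,143.3,.462)[:2]
for it in range(4):
    A=[];r=[];tag=[]
    for p,zs in((T,np.linspace(.12,.42,16)),(S,np.linspace(.3,.44,14))):
        for z in zs:
            a,b=proj(p,[[*xy,z-.02],[*xy,z+.02]]); t=(b-a)/np.linalg.norm(b-a); n=np.array([-t[1],t[0]])
            o,_=prof(p,z,xy,n)
            if np.isnan(o): continue
            u0=proj(p,[*xy,z])[0]; J=[(proj(p,[xy[0]+1e-3*(k==0),xy[1]+1e-3*(k==1),z])[0]-u0)@n/1e-3 for k in(0,1)]
            A.append(J);r.append(o);tag.append(p is T)
    A,r=np.array(A),np.array(r); tag=np.array(tag); dx=np.linalg.lstsq(A,r,rcond=None)[0]; xy=xy+dx
    print("rod",xy,"res T",r[tag].round(1)[::4],"S",r[~tag].round(1)[::4])
print("beaker rim scene",atz(S,320.3,180,.185),"net",atz(S,318.1,183.7,.185),"top net",atz(T,191.7,221.7,.185))
E
python3 c.py
```

```text
mouth [ 0.6509 -0.2385  0.03  ] collar [ 0.4941 -0.2492  0.02  ] barend [ 0.6227 -0.2423  0.02  ] jaws [ 0.4155 -0.2548  0.016 ]
len 0.15710848411329195 0.12879668606115136 0.2358915735329816
yaw -176.0492089674112
rod base top-view [0.6577 0.3567 0.014 ] top [0.653  0.3496 0.462 ] scene [0.662 0.359 0.014] [0.6635 0.3557 0.462 ]
rod [0.6604 0.3536] res T [-3.7  4.4 -0.3 -0.2] S [1.3 1.3 1.5]
rod [0.6614 0.3531] res T [ 5.  -0.6 -1.  -0.9] S [-0.1 -0.   0. ]
rod [0.6609 0.3532] res T [ 6.5 -1.4 -1.2 -1.3] S [0.1 0.1 0.2]
rod [0.6607 0.3532] res T [ 5.8 -1.2 -1.1 -1.1] S [0.  0.1 0.1]
beaker rim scene [0.4726 0.2152 0.185 ] net [0.5057 0.2111 0.185 ] top net [0.4724 0.2148 0.185 ]
```

The beaker rim is at (0.4725, 0.215) and the rod at about (0.6605, 0.3535), 234 mm apart, which fits the 232 mm expected. The clamp's balance point is at about (0.513, -0.248), with the bar yawed 4°. I'll move to it now.

>>> send_rows:
  deltas:
    - [[0.032,0.0392,0],0]
    - [[0.064,0.0784,0],0]
    - [[0.096,0.1176,0],0]
    - [[0.128,0.1568,0],0]
    - [[0.16,0.196,0],0]
  gripper: 1

```text
clock: 2.27
tool_pos: [0.3245, 0.4221, 0.2922]
orientation: [-180.0, -0.0, -23.5]
force: [1.4, 0.3, -0.3]
opening: 0.0876
gripper_force: 0.0
```

>>> send_rows:
  deltas:
    - [[0.032,0.0392,0],0]
    - [[0.064,0.0784,0],0]
    - [[0.096,0.1176,0],0]
    - [[0.128,0.1568,0],0]
    - [[0.16,0.196,0],0]

```text
clock: 2.68
tool_pos: [0.379, 0.2271, 0.2925]
orientation: [-179.9, -0.0, -23.5]
force: [1.0, -0.6, -0.3]
opening: 0.0875
gripper_force: 0.0
```

>>> send_rows:
  deltas:
    - [[0.032,0.0392,0],0]
    - [[0.064,0.0784,0],0]
    - [[0.096,0.1176,0],0]
    - [[0.128,0.1568,0],0]
    - [[0.16,0.196,0],0]

```text
clock: 3.1
tool_pos: [0.4338, 0.0323, 0.2928]
orientation: [-179.9, -0.1, -23.5]
force: [1.9, 1.2, -0.9]
opening: 0.0872
gripper_force: 0.0
```

>>> send_rows:
  deltas:
    - [[0.032,0.0392,0],0]
    - [[0.064,0.0784,0],0]
    - [[0.096,0.1176,0],0]
    - [[0.128,0.1568,0],0]
    - [[0.16,0.196,0],0]

```text
clock: 3.52
tool_pos: [0.4886, -0.1629, 0.2925]
orientation: [-180.0, -0.0, -23.5]
force: [1.4, 2.3, 1.4]
opening: 0.0879
gripper_force: 0.0
```

>>> send_rows:
  deltas:
    - [[0.015,0.018,0],-0.06]
    - [[0.03,0.036,0],-0.12]
    - [[0.045,0.054,0],-0.18]
    - [[0.06,0.072,0],-0.24]
    - [[0.071,0.088,0],-0.306]

```text
clock: 3.93
tool_pos: [0.5128, -0.2493, 0.2921]
orientation: [180.0, -0.0, 4.2]
force: [-0.3, -0.1, 0.2]
opening: 0.0877
gripper_force: 0.0
```

>>> send_rows:
  deltas:
    - [[0,0,0.045],0]
    - [[0,0,0.09],0]
    - [[0,0,0.135],0]
    - [[0,0,0.18],0]
    - [[0,0,0.2],0]

```text
clock: 4.35
tool_pos: [0.5102, -0.2475, 0.1279]
orientation: [-179.9, 0.3, 3.9]
force: [-0.6, 0.3, -0.1]
opening: 0.0872
gripper_force: 0.0
```

```bash
cat > d.py <<'E'
from h import *
import sys
n=sys.argv[1]; 
P={k:ctrl.snapshot(k) for k in("scene","top")}
import pickle; pickle.dump(P,open(n+".pkl","wb"))
def crop(k,x,y,w,h,s): return cv2.resize(P[k]["color"][y:y+h,x:x+w,::-1],(w*s,h*s),interpolation=cv2.INTER_CUBIC)
B=[list(map(int,a.split(","))) for a in sys.argv[2:4]]
cv2.imwrite(f"pics/{n}.png",np.hstack([crop("scene",*B[0]),crop("top",*B[1])]))
E
python3 d.py pre 165,150,80,100,5 290,160,80,100,5
```

```text
(no output)
```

View pics/pre.png

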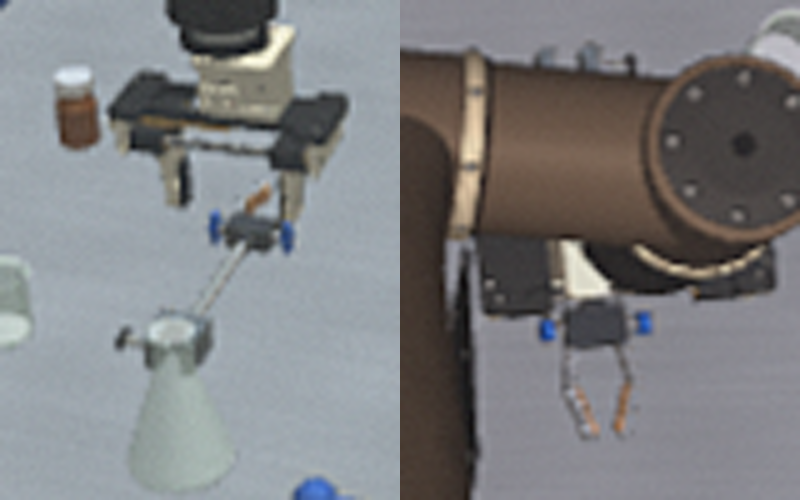

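Scene crop: fingers straddle the bar, and the bar meets the dark collar at crop (247,247). I'll cross-check that point's position.

```bash
python3 - <<'E'
from h import *
import pickle
S=pickle.load(open("pre.pkl","rb"))["scene"]
for a in[(247,247),(200,312)]: print(atz(S,165+a[0]/5,150+a[1]/5,.018))
o=ctrl.get_obs(); print(o["clock"],o["tool_pos"],o["orientation"])
E
```

```text
[ 0.49862716 -0.23990101  0.018     ]
[ 0.6067719  -0.23746892  0.018     ]
4.45 [ 0.51046874 -0.24758587  0.12892084] [-179.90975282    0.35886562    3.97222742]
```

>>> send_rows:
  deltas:
    - [[0.004,0,0.03],0]
    - [[0.004,0,0.055],0]
    - [[0.004,0,0.07],0]
    - [[0.004,0,0.073],0]
    - [[0.004,0,0.073],0]

```text
clock: 4.87
tool_pos: [0.5162, -0.2478, 0.0745]
orientation: [180.0, -0.0, 4.0]
force: [1.4, 0.1, -0.7]
opening: 0.0876
gripper_force: 0.0
```

```bash
python3 - <<'E'
from plant import ctrl
ctrl.snapshot("top");o=ctrl.get_obs(); print(o["clock"],o["tool_pos"],o["orientation"],o["force"])
E
```

```text
4.9167 [ 0.51661487 -0.24785374  0.07514348] [ 1.79963006e+02 -8.64642981e-02  4.03421777e+00] [-0.06598804 -0.26660785  0.12078523]
```

>>> send_rows:
  deltas:
    - [[0,0,0.003],0]
    - [[0,0,0.005],0]
    - [[0,0,0.005],0]
    - [[0,0,0.005],0]
    - [[0,0,0.005],0]

```text
clock: 5.33
tool_pos: [0.5158, -0.2477, 0.0702]
orientation: [180.0, -0.0, 4.0]
force: [0.0, -0.3, 0.4]
opening: 0.0876
gripper_force: 0.0
```

>>> send_rows:
  deltas:
    - [[0,0,0],0]
    - [[0,0,0],0]
    - [[0,0,0],0]
    - [[0,0,0],0]
    - [[0,0,0],0]
  gripper: 0

```text
clock: 5.75
tool_pos: [0.5157, -0.2477, 0.0698]
orientation: [180.0, -0.0, 4.0]
force: [0.2, 0.2, -0.6]
opening: 0.0599
gripper_force: 0.0
```

>>> send_rows:
  deltas:
    - [[0,0,0],0]
    - [[0,0,0],0]
    - [[0,0,0],0]
    - [[0,0,0],0]
    - [[0,0,0],0]

```text
clock: 6.17
tool_pos: [0.5156, -0.2477, 0.0698]
orientation: [-180.0, 0.0, 4.0]
force: [0.4, -0.0, -0.4]
opening: 0.0268
gripper_force: 0.0
```

>>> send_rows:
  deltas:
    - [[0,0,0],0]
    - [[0,0,0],0]
    - [[0,0,0],0]
    - [[0,0,0],0]
    - [[0,0,0],0]

```text
clock: 6.58
tool_pos: [0.5157, -0.2478, 0.0698]
orientation: [180.0, -0.0, 4.0]
force: [0.5, -1.4, -0.5]
opening: 0.0088
gripper_force: 30.0
```

>>> send_rows:
  deltas:
    - [[0,0,0],0]
    - [[0,0,0],0]
    - [[0,0,0],0]
    - [[0,0,0],0]
    - [[0,0,0],0]

```text
clock: 7.0
tool_pos: [0.5156, -0.2477, 0.0698]
orientation: [180.0, 0.0, 4.0]
force: [-0.6, -0.9, -0.3]
opening: 0.0092
gripper_force: 30.0
```

>>> send_rows:
  deltas:
    - [[0,0,-0.01],0]
    - [[0,0,-0.02],0]
    - [[0,0,-0.035],0]
    - [[0,0,-0.045],0]
    - [[0,0,-0.05],0]

```text
clock: 7.42
tool_pos: [0.5163, -0.2477, 0.1114]
orientation: [180.0, -0.1, 4.0]
force: [-0.1, 0.7, -3.8]
opening: 0.0087
gripper_force: 30.0
```

>>> send_rows:
  deltas:
    - [[0,0,0],0]
    - [[0,0,0],0]
    - [[0,0,0],0]
    - [[0,0,0],0]
    - [[0,0,0],0]

```text
clock: 7.83
tool_pos: [0.5154, -0.2476, 0.1092]
orientation: [-180.0, 0.1, 4.0]
force: [-0.1, -0.1, -3.8]
opening: 0.009
gripper_force: 30.0
```

```bash
python3 d.py lift 165,150,80,100,5 290,160,80,100,5; python3 - <<'E'
from plant import ctrl
o=ctrl.get_obs(); print({k:o[k] for k in("clock","tool_pos","force","moment")})
E
```

```text
{'clock': 7.9333, 'tool_pos': array([ 0.51548112, -0.24764888,  0.10934842]), 'force': array([-0.24361379,  1.02234411, -3.12613316]), 'moment': array([-0.05723685,  0.02387419, -0.02190942])}
```

View pics/lift.png

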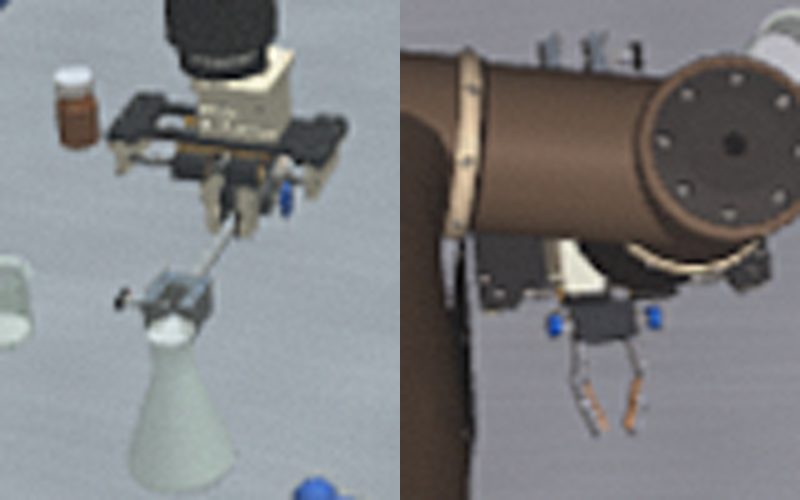

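Held level (load about 4 N, small moment). Lifting and turning to the rod–beaker line.

>>> send_rows:
  deltas:
    - [[0,0,-0.025],0]
    - [[0,0,-0.065],0]
    - [[0,0,-0.11],0]
    - [[0,0,-0.15],0]
    - [[0,0,-0.18],0]

```text
clock: 8.35
tool_pos: [0.5161, -0.2479, 0.2567]
orientation: [179.9, -0.1, 4.0]
force: [0.6, 0.2, -3.5]
opening: 0.0093
gripper_force: 30.0
```

>>> send_rows:
  deltas:
    - [[0,0,-0.02],-0.03]
    - [[0,0,-0.035],-0.09]
    - [[0,0,-0.042],-0.16]
    - [[0,0,-0.045],-0.23]
    - [[0,0,-0.045],-0.29]

```text
clock: 8.77
tool_pos: [0.5157, -0.2477, 0.2905]
orientation: [180.0, -0.1, 30.4]
force: [0.1, 0.3, -4.1]
opening: 0.0084
gripper_force: 30.0
```

>>> send_rows:
  deltas:
    - [[0,0,0],-0.045]
    - [[0,0,0],-0.065]
    - [[0,0,0],-0.071]
    - [[0,0,0],-0.071]
    - [[0,0,0],-0.071]

```text
clock: 9.18
tool_pos: [0.5156, -0.2476, 0.2895]
orientation: [-180.0, 0.0, 36.4]
force: [0.4, -0.1, -3.7]
opening: 0.0093
gripper_force: 30.0
```

```bash
python3 - <<'E'
from h import *
o=ctrl.get_obs(); y=np.radians(o["orientation"][2]); print(o["clock"],o["tool_pos"],o["orientation"],o["force"],o["moment"])
d=np.array([.501,.236])-o["tool_pos"][:2]
print("tool shares",(d@[np.cos(y),np.sin(y)])/.8,(d@[np.sin(y),-np.cos(y)])/.8)
E
```

```text
9.1833 [ 0.51557695 -0.24761701  0.28954891] [-1.79982766e+02  1.31920721e-02  3.64270632e+01] [ 0.35966704 -0.09170365 -3.67657906] [-0.08856145 -0.0415753  -0.00723217]
tool shares 0.34430310561679617 -0.4972256370881183
```

>>> send_rows:
  deltas:
    - [[0.01,-0.015,0],0]
    - [[0.031,-0.045,0],0]
    - [[0.055,-0.08,0],0]
    - [[0.08,-0.115,0],0]
    - [[0.104,-0.15,0],0]

```text
clock: 9.6
tool_pos: [0.5109, -0.1005, 0.2897]
orientation: [180.0, -0.0, 36.4]
force: [0.6, 1.0, -3.9]
opening: 0.009
gripper_force: 30.0
```

>>> send_rows:
  deltas:
    - [[0.024,-0.035,0],0]
    - [[0.048,-0.07,0],0]
    - [[0.072,-0.105,0],0]
    - [[0.096,-0.14,0],0]
    - [[0.12,-0.174,0],0]

```text
clock: 10.02
tool_pos: [0.5051, 0.069, 0.29]
orientation: [180.0, -0.0, 36.4]
force: [0.4, 0.6, -4.9]
opening: 0.0089
gripper_force: 30.0
```

>>> send_rows:
  deltas:
    - [[0.024,-0.035,0],0]
    - [[0.048,-0.07,0],0]
    - [[0.072,-0.103,0],0]
    - [[0.093,-0.134,0],0]
    - [[0.11,-0.158,0],0]

```text
clock: 10.43
tool_pos: [0.5008, 0.2235, 0.2898]
orientation: [-180.0, -0.0, 36.5]
force: [0.6, -1.0, -3.4]
opening: 0.0087
gripper_force: 30.0
```

>>> send_rows:
  deltas:
    - [[0.006,-0.01,0],0]
    - [[0.01,-0.015,0],0]
    - [[0.01,-0.015,0],0]
    - [[0.01,-0.015,0],0]
    - [[0.01,-0.015,0],0]

```text
clock: 10.85
tool_pos: [0.5004, 0.2346, 0.2898]
orientation: [180.0, 0.0, 36.4]
force: [-0.3, 0.1, -3.4]
opening: 0.009
gripper_force: 30.0
```

```bash
python3 d.py app 290,120,80,120,5 130,130,80,120,5; python3 - <<'E'
from plant import ctrl
o=ctrl.get_obs(); print({k:o[k] for k in("clock","tool_pos","orientation","force","moment")})
E
```

```text
{'clock': 10.95, 'tool_pos': array([0.50052229, 0.23462055, 0.28991135]), 'orientation': array([ 1.79999720e+02, -3.56480281e-03,  3.64162487e+01]), 'force': array([ 0.70516919, -0.5880297 , -3.02277   ]), 'moment': array([-0.10263926, -0.08910283, -0.00379983])}
```

View pics/app.png

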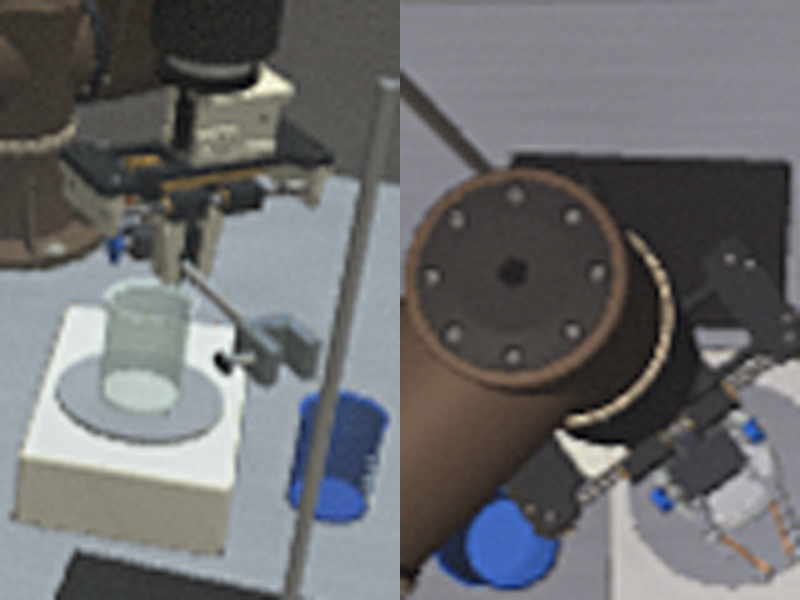

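Scene crop: the boss (245–320, 310–385) is just short of the rod, mouth facing it, with the beaker below the jaws. I'll overlay the model for a lateral check.

```bash
cat > ov.py <<'E'
from h import *
import pickle,sys
n=sys.argv[1]; g=float(sys.argv[2]); x0,y0,w,h,s=map(int,sys.argv[3].split(","))
P=pickle.load(open(n+".pkl","rb"))["scene"]; o=ctrl.get_obs(); tp=o["tool_pos"]; yaw=np.radians(o["orientation"][2])
ex=np.array([-np.cos(yaw),-np.sin(yaw),0]); ey=np.array([np.sin(yaw),-np.cos(yaw),0]); ez=np.array([0,0,1.])
O=tp-[0,0,.054]-ex*g
W=lambda x,y,z:O+ex*x+ey*y+ez*z
im=cv2.resize(P["color"][y0:y0+h,x0:x0+w,::-1],(w*s,h*s),interpolation=cv2.INTER_CUBIC); im2=im.copy()
def line(pts,c):
    q=((proj(P,pts)-[x0-.5,y0-.5])*s-.5).round().astype(np.int32); cv2.polylines(im2,[q],False,c,1)
out=[(-.157,-.022),(-.157,-.01),(-.128,-.01),(-.128,.01),(-.157,.01),(-.157,.022),(-.112,.022),(-.112,-.022),(-.157,-.022)]
for z,c in((.016,(0,0,255)),(-.016,(0,255,255))): line([W(a,b,z) for a,b in out],c)
line([W(-.112,0,0),W(.022,0,0)],(0,255,0))
R=[.6605,.3535]
line([[*R,z] for z in(.014,.462)],(255,0,255))
M=W(-.138,0,0); print("mouth",M,"rod-mouth in clamp",(np.r_[R,M[2]]-M)@ex,(np.r_[R,M[2]]-M)@ey,"jaws",W(.094,0,0))
cv2.imwrite(f"pics/{n}_ov.png",np.hstack([im,im2]))
E
python3 ov.py app 0 320,165,50,70,8
```

```text
mouth [0.6115744  0.31654385 0.23591135] rod-mouth in clamp -0.06131058360444833 -0.000695014653754529 jaws [0.42487809 0.17881772 0.23591135]
```

View pics/app_ov.png

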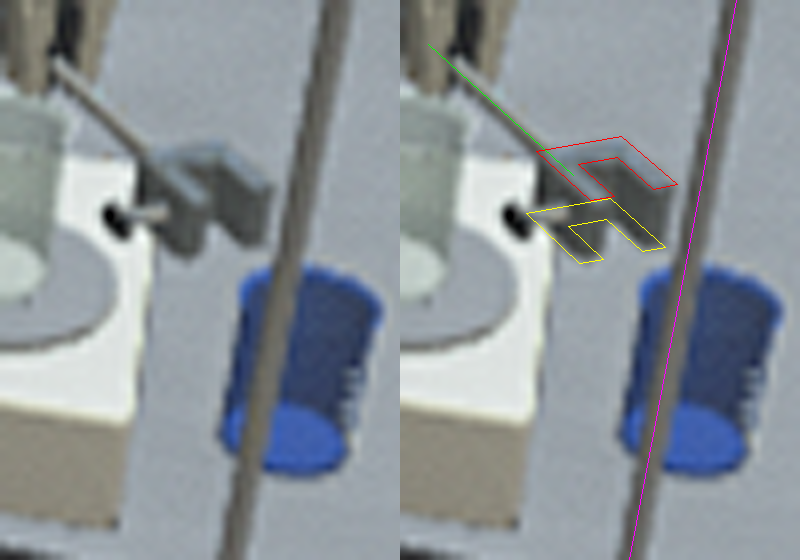

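>>> send_rows:
  deltas:
    - [[0.008,0,0],0]
    - [[0.02,0,0],0]
    - [[0.032,0,0],0]
    - [[0.04,0,0],0]
    - [[0.042,0,0],0]

```text
clock: 11.37
tool_pos: [0.5287, 0.2565, 0.2893]
orientation: [180.0, 0.0, 36.5]
force: [0.7, -0.3, -3.6]
opening: 0.0088
gripper_force: 30.0
```

>>> send_rows:
  deltas:
    - [[0,0,0],0]
    - [[0,0,0],0]
    - [[0,0,0],0]
    - [[0,0,0],0]
    - [[0,0,0],0]

```text
clock: 11.78
tool_pos: [0.5273, 0.2555, 0.2899]
orientation: [-180.0, -0.0, 36.5]
force: [0.3, -0.4, -4.5]
opening: 0.009
gripper_force: 30.0
```

```bash
python3 d.py near 290,120,80,120,5 130,130,80,120,5; python3 ov.py near 0 335,175,40,60,10
```

```text
mouth [0.63824934 0.33763915 0.23595588] rod-mouth in clamp -0.027320770464249404 0.00048367031244132087 jaws [0.45174608 0.19965171 0.23595588]
```

View pics/near_ov.png

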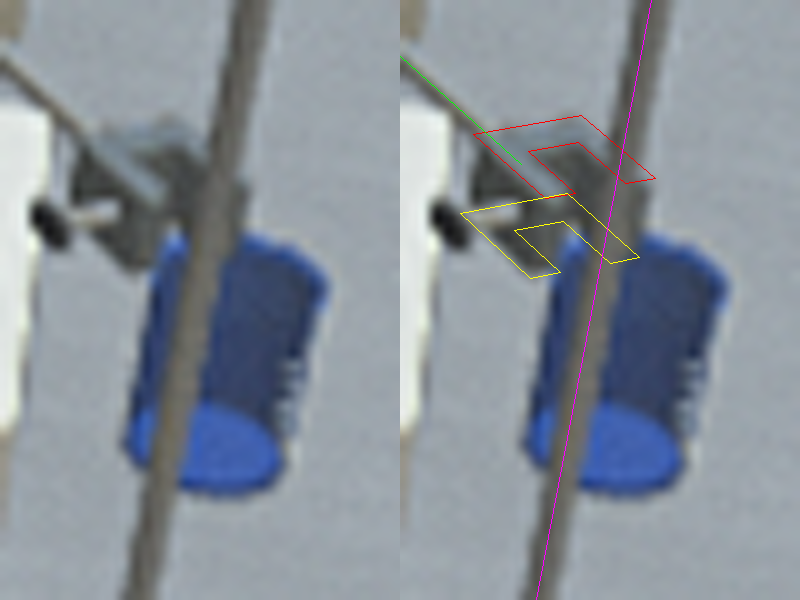

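The boss outline matches the model within about 2 mm and the rod is just ahead of the mouth. I'll go in gently and watch the force.

>>> send_rows:
  deltas:
    - [[0.003,0,0],0]
    - [[0.007,0,0],0]
    - [[0.011,0,0],0]
    - [[0.015,0,0],0]
    - [[0.017,0,0],0]

```text
clock: 12.3
tool_pos: [0.5388, 0.2641, 0.2896]
orientation: [180.0, 0.0, 36.5]
force: [-0.1, 0.8, -2.7]
opening: 0.0091
gripper_force: 30.0
```

>>> send_rows:
  deltas:
    - [[0,0,0],0]
    - [[0,0,0],0]
    - [[0,0,0],0]
    - [[0,0,0],0]
    - [[0,0,0],0]

```text
clock: 12.72
tool_pos: [0.5383, 0.2637, 0.2898]
orientation: [-180.0, -0.0, 36.5]
force: [0.2, 0.0, -3.6]
opening: 0.009
gripper_force: 30.0
```

```bash
python3 - <<'E'
from h import *
F=[];M=[]
for i in range(8):
    ctrl.snapshot("top"); o=ctrl.get_obs(); F.append(o["force"]);M.append(o["moment"])
print(o["clock"],o["tool_pos"],o["orientation"],np.mean(F,0),np.mean(M,0))
E
```

```text
13.1167 [0.53835066 0.26371858 0.28977522] [-1.79998711e+02 -1.55672955e-03  3.64957023e+01] [-0.04036742  0.24074989 -4.03259992] [-0.08171521 -0.05104066 -0.0112916 ]
```

>>> send_rows:
  deltas:
    - [[0.003,0,0],0]
    - [[0.006,0,0],0]
    - [[0.009,0,0],0]
    - [[0.012,0,0],0]
    - [[0.013,0,0],0]

```text
clock: 13.53
tool_pos: [0.5471, 0.2702, 0.2896]
orientation: [180.0, 0.0, 36.5]
force: [-0.3, 0.1, -3.5]
opening: 0.0091
gripper_force: 30.0
```

>>> send_rows:
  deltas:
    - [[0,0,0],0]
    - [[0,0,0],0]
    - [[0,0,0],0]
    - [[0,0,0],0]
    - [[0,0,0],0]

```text
clock: 13.95
tool_pos: [0.5467, 0.2699, 0.2898]
orientation: [-180.0, -0.0, 36.5]
force: [-0.1, 0.3, -4.1]
opening: 0.009
gripper_force: 30.0
```

```bash
python3 d.py fin 290,120,80,120,5 130,130,80,120,5; python3 ov.py fin 0.003 335,175,40,60,10
python3 - <<'E'
from h import *
F=[]
for i in range(6):
    ctrl.snapshot("top"); o=ctrl.get_obs(); F.append(o["force"])
print(o["clock"],o["tool_pos"],o["orientation"],np.mean(F,0))
E
```

```text
mouth [0.66003588 0.3537315  0.23581805] rod-mouth in clamp -0.00023543236985139264 0.0004621355731247125 jaws [0.47352654 0.21575228 0.23581805]
14.35 [0.546727   0.26991166 0.28978132] [-1.79998100e+02 -2.83809983e-03  3.64928879e+01] [ 0.10681865 -0.35688522 -3.77347276]
```

View pics/fin_ov.png

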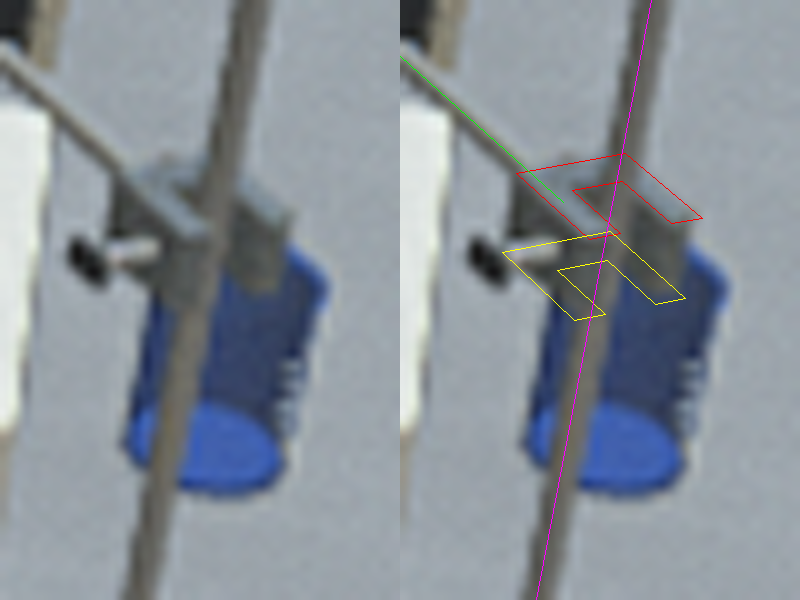

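View pics/fin.png

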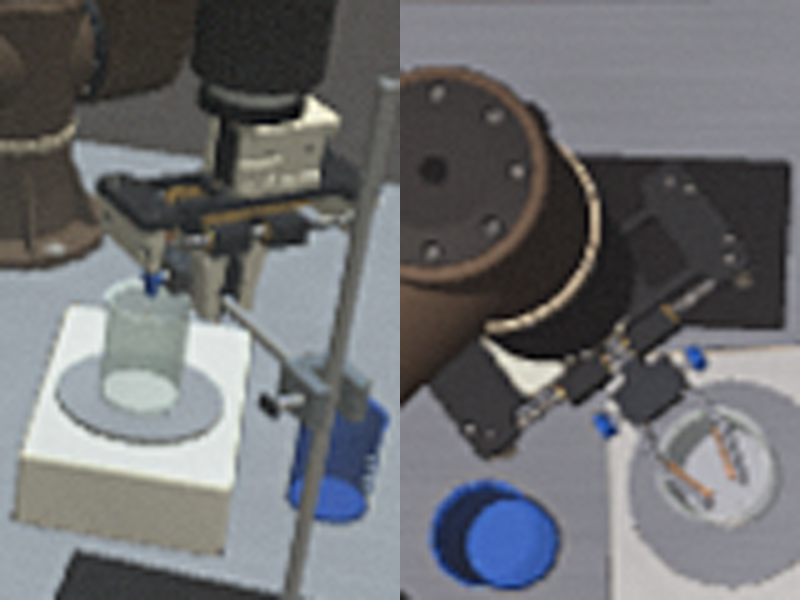

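The rod stands between the cheeks, the boss corner is at (293,213), and the prongs are over the beaker (top crop about (715,475)). Horizontal force is near zero and the arm is at rest, so I'm handing in.

```bash
python3 -c "
from plant import ctrl
print(ctrl.close_job())"
```

```text
the job is handed in; nothing more can be done
None
```

The clamp is held level and still at its balance point, with the rod standing in the boss's mouth and the jaws about 5 cm above the beaker's middle; the job is handed in, though the judge returned no verdict. I measured almost no sideways force, so it isn't pressing on the rod.

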